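Hang the coin sieve on its bayonet stand and lock it

ROBOT

A 6-joint arm with a two-finger parallel gripper is mounted at the origin on the work surface. World frame = base frame: x ahead of the robot, y to its left, z up, the work surface at z = 0. Lengths are in m, angles in rad, forces in N, time in s.
With the tool pointing down it reaches from about 0.25 to 0.8 m from the base axis. Payload 8.5 kg.
Tool frame: the origin (TCP) lies midway between the tips of the shut fingers; the grasp point (between the pads) lies 19 mm behind it; z points along the fingers, y is the line along which they close (so a half turn about z gives the same grasp; the last joint's range is limited). The gripper opens to 85 mm and grips with 20 to 120 N. Pads are 22 mm wide; open, the fingers measure 114 mm over their backs; the gripper's body (76 mm by 85 mm) begins 54 mm behind the grasp point. The pads swing forward as they close: fully open they stand 13 mm farther back than shut.
Start: joints at [1.181, 0.238, -0.013, 1.319, 0, 1.571], TCP at [0.199, 0.486, 0.231] pointing down, gripper open.
Joint ranges: [-2.66, 2.66], [-1.03, 1.9], [-1.14, 1.46], [-1.82, 2.27], [-1.45, 1.34], [-3.14, 3.14]. Speed limits (rad/s): [2.22, 2.22, 2.79, 3.14, 3.14, 3.14].

INTERFACE

Orientations are given as a unit quaternion [x, y, z, w].
In Python, from workcell import robot gives the robot as it stands.
- The arm moves only by the tool drive_tool, never from a script. Its argument "moves" is a list of rows, each an object with "hand": the gripper's target within -1 to 1 (fully open at 1, half-way at 0, shut at -1); "delta_pos": the shift along the tool's x, y, z in units of 0.15 m (1.0 is 0.15 m), a list of three; "spin": the turn about the tool's z in units of pi/4 rad (1.0 is pi/4 rad). In form: [{"hand": hand, "delta_pos": [x, y, z], "spin": spin}, ...]. A call has 1 to 12 rows; each row is the pose to reach, as a shift and turn from the pose commanded when the call began, along the tool's axes at that moment; what a row does not reach only later rows make up. A row lasts 1/12 s, in which the tool goes at most 41.7 mm and 7.16 degrees, less where a joint would pass 70% of its speed; a pose out of reach is approached as far as the arm can. A call with a number of a shift or a turn outside -1 to 1 is refused whole. A call with a gripper value outside its range is refused whole. The fingers move at their own pace and stop on an object; the grip force is fixed at half the most. Time passes only in rows, so rows that repeat a pose let the fingers close. It gives the time, the measured TCP pose, the force, the opening and the grip force at its end, in the units of the state.
- robot.sense(): the state, without advancing time (a new reading comes with each control period).
- robot.camera(name): name is "scene" or "top" or "wrist"; returns (picture, depth): 384x512x3 uint8, blue, green, red; 384x512 float32, m along the optical axis (not along the pixel's ray), 0 where there is no reading.
- robot.camera_info(name): a dict with "fx", "fy", "cx", "cy" (pixels), "camera_from_world" (4x4, takes a point from world to camera coordinates); the wrist camera has in their place "mount" (4x4, takes a point from camera to tool coordinates, whose origin is the TCP and whose axes are the flange's). Camera axes: x right, y down, z forward; pixel columns grow to the right and rows downward; lengths in m; the calibration is good to about 2 mm. A picture is of the moment at which its call begins: read the wrist's pose just before it. camera_info takes no time and is no camera call.
- robot.close_job(): hands the job in; it is judged then, once.
The state is a dict: "t": time; "q": joint angles; "dq": joint speeds; "joint_efforts": joint torques, N m; "eef_pos": TCP position; "ee_rot": TCP orientation; "contact_force": force on the tool from outside, world axes, zero at the start; "torque": the same for the moment, N m; "width": finger opening in m; "gripper_force": force on a finger pad.
Only numpy, scipy, OpenCV 4.12 (cv2) and the standard library are available. Lean on these libraries where they do the work, as an engineer would, in place of code of your own. Each camera call takes 0.05 s, during which the arm holds its last target. There are 200 camera calls.

TASK

Pick the coin sieve up by its handle, hang it over the bayonet post of the stand so that its two lugs pass down through the two gaps in the flange, then turn it clockwise (seen from above) until the lugs drop into the locking notches, and leave it sitting there upright, fully down and let go. Work gently, by feel: only light pressing on the post (under 25 N) and no wrenching once the lugs have dropped; leave everything else on the table where it is.

Things in the scene. Friction and masses are not known exactly. Their poses are not given: they have to be found in the camera images.
- sieve_handle (a point): Centre of the handle's top bar of the coin sieve, on the sieve's axis. The bar of the black bridge-shaped handle is 64 mm long (along x), 14 mm wide (y), 24 mm high (z up). This point is 98 mm above the lower edge of the sieve's skirt, so 98 mm over the table at the start; the pan's rim top lies 35 mm, its floor 50 mm below this point. Take the sieve here.
- sieve: Loose aluminium coin sieve, 0.28 to 0.46 kg: round grid-floored pan 140 mm across on a tubular skirt (outside 88, inside 79 mm, open below, 45 mm deep). Origin: axis, at the skirt's lower edge; z up. Two lugs stick inward from that edge at +x and -x, below the ends of the handle bar: 12 mm wide, 8 mm high, inner faces 31.3 mm from the axis. Half a turn leaves it the same.
- stand: Fixed stand: grey round base 150 mm across and an upright dark steel bayonet post 102 mm high; core radius 29 mm, nose a cone from 92 to 102 mm (down to 19 mm radius). Origin: on the axis, on the table. The sieve's skirt goes over the post, with 1.7 mm play to the flange; the lugs have 2.3 mm play to the core.
- stand_flange (a point): On the post's axis at the top of its flange, 91 mm over the table. The bright flange (radius 37.3 mm, 9 mm thick, its top bevelled as a lead-in) has two gaps, at +x and -x of this frame, each 18 mm wide, by which the sieve's lugs pass down: the sieve goes on with its handle bar along this x axis. Turned more than about 5 degrees off, the lugs land on top of the flange.
- stand_ledge (a point): On the post's axis at the height of the ledge below the flange, 70 mm over the table; z up. Lugs let down through the gaps rest on the ledge: handle point then 98 mm above this point. From there the sieve turns only clockwise seen from above (a stop beside each gap blocks the other way). Let go there, it stays. Locked, the handle point is 89 mm above this point.
- stand_ring (a point): On the axis, 61 mm over the table: floor of the two opposite locking notches in the steel ring that forms the ledge. They are 9 mm deep, 6 mm wider than the lugs. The ring's setting is not measured: a notch's middle is 35 to 110 degrees clockwise from the gap. Over it the sieve drops 9 mm by its weight or light pressure, unless the grip holds it up(half caught it leans: wiggle); the notch walls then block turning.
- tub_a: Loose clear plastic tub with coins, 116 mm across, 55 mm high; origin at the centre of its underside. Bystander.
- tub_b: Loose clear plastic tub with a few coins, as the other. Bystander.
- phone: Black phone lying flat, 75 x 155 x 9 mm; origin under its centre. Bystander.
- carton: Small drink carton, 50 x 70 x 96 mm; origin under its centre. Bystander.
- coins_a: Stack of ten brass coins (one rigid piece), 23 mm across, 20 mm high; origin under its centre. Bystander.
- coins_b: Stack of seven copper coins (one rigid piece), 23 mm across, 14 mm high; origin under its centre. Bystander.
- coins_c: Stack of twelve brass coins (one rigid piece), 23 mm across, 24 mm high; origin under its centre. Bystander.
- coin_roll: Paper-wrapped roll of coins, 24 mm thick, 60 mm long, lying; origin under its centre. Bystander.

How it is judged:
On the way:
1. the sieve hangs on the post with its lugs below the flange, on the ledge (z of sieve_handle in the frame of stand_ledge below 0.1015 m and horizontal distance between sieve_handle and stand_ledge below 0.008 m), for 0.2 s.
At the end, for the whole second after the job is handed in: The sieve sits on the post with both lugs down in the locking notches: its handle point less than 92.5 mm above the ledge point (89 mm when fully down, 98 mm when unlocked) and within 8 mm of the post's axis, upright within 0.06 rad, at rest and let go (z of sieve_handle in the frame of stand_ledge below 0.0925 m and horizontal distance between sieve_handle and stand_ledge below 0.008 m and angle between sieve_handle's own z axis and vertical below 0.06 rad and linear speed of sieve below 0.01 m/s); the robot touches nothing.
It fails at once if the sieve is pressed or wrenched against the stand with more than 25 N (contact force between sieve and stand above 25 N).
It fails at once if a bystander is shifted by more than 20 mm (distance of any of tub_a, tub_b, phone, carton, coins_a, coins_b, coins_c, coin_roll from where it was at the start of the episode above 0.02 m).
It also fails if it takes over 64 s, if anything falls off the work surface, if the arm or the gripper's body presses on something with over 40 N, if the wrist force passes 120 N, or if a joint passes its speed limit or range.

## Working session

There is one attempt and no reset: what is moved stays moved. The work goes in short steps, Python scripts to look and compute and a tool call to move; the robot and the scene stay as the last step left them, time stands still between calls to the robot, and variables do not carry over. Pictures are saved under pics/ and viewed, at most 10 in all, crops included, and the job is handed in when it is done.

Besides the shell and the picture viewer there is one more tool, called after ">>>" in YAML: its name, and indented under it one key for each argument. drive_tool: Moves the arm, as the interface text tells. Shifts and turns lie within -1 to 1; 1 stands for 0.15 m of shift or pi/4 rad of turn. Its arguments: {"type":"object","properties":{"moves":{"type":"array","items":{"type":"object","properties":{"hand":{"type":"number"},"delta_pos":{"type":"array","items":{"type":"number","minimum":-1,"maximum":1}},"spin":{"type":"number","minimum":-1,"maximum":1}}}}},"required":["moves"]}

```bash
mkdir -p pics; cat > h.py <<'E'
import numpy as np, cv2
from workcell import robot
from scipy.spatial.transform import Rotation as R
def cloud(name):
    s=robot.sense(); im,d=robot.camera(name); c=robot.camera_info(name)
    v,u=np.mgrid[:384,:512]
    p=np.stack([(u-c['cx'])/c['fx']*d,(v-c['cy'])/c['fy']*d,d],-1)
    if 'camera_from_world' in c: T=np.linalg.inv(np.array(c['camera_from_world']))
    else:
        W=np.eye(4);W[:3,:3]=R.from_quat(s['ee_rot']).as_matrix();W[:3,3]=s['eef_pos'];T=W@np.array(c['mount'])
    return im,d,p@T[:3,:3].T+T[:3,3],T
E
python3 - <<'E'
from h import *
s=robot.sense();print({k:np.round(v,3) for k,v in s.items()})
for n in ['scene','top']:
    im,d,p,T=cloud(n);cv2.imwrite(f'pics/{n}.png',im);np.savez(f'{n}.npz',im=im,d=d,p=p);print(n,T.round(3),robot.camera_info(n)['fx'])
E
```

```text
{'t': np.float64(0.0), 'q': array([ 1.181,  0.239, -0.014,  1.319,  0.   ,  1.571]), 'dq': array([ 0.002, -0.002,  0.001, -0.   ,  0.001,  0.002]), 'joint_efforts': array([-3.0000e-03, -5.3878e+01,  3.4644e+01,  1.8000e-02, -0.0000e+00,
       -0.0000e+00]), 'eef_pos': array([0.199, 0.485, 0.231]), 'ee_rot': array([ 0.194,  0.981, -0.001, -0.   ]), 'contact_force': array([ 0.249, -0.4  ,  0.046]), 'torque': array([ 0.002, -0.036,  0.004]), 'gripper_force': np.float64(0.0), 'width': np.float64(0.085)}
scene [[ 0.576  0.528 -0.624  1.303]
 [ 0.817 -0.379  0.434 -0.54 ]
 [-0.007 -0.76  -0.65   0.824]
 [ 0.     0.     0.     1.   ]] 441.5295331828563
top [[ 0.015 -0.987  0.162  0.336]
 [-1.    -0.018 -0.016 -0.039]
 [ 0.019 -0.162 -0.987  1.58 ]
 [ 0.     0.     0.     1.   ]] 473.58818241954424
```

View pics/top.png

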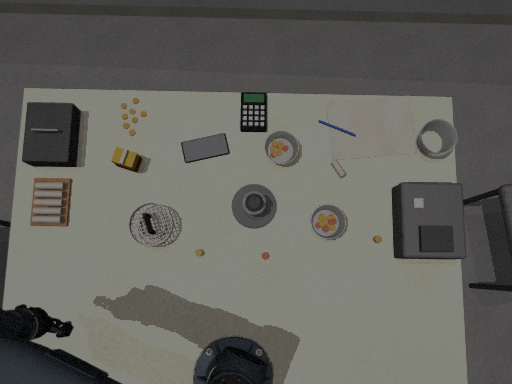

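View pics/scene.png

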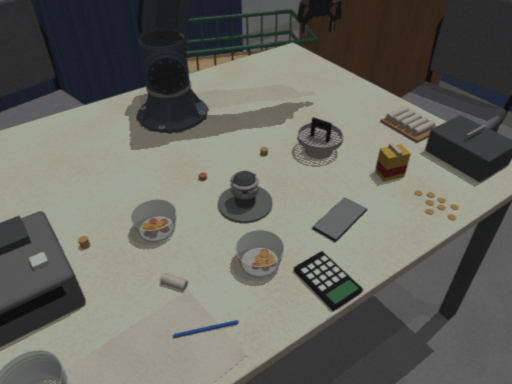

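The top view shows the sieve at about (152,225), with its black handle from (146,214) to (153,233). The stand is at (254,205), with the flange around (256,202). Nothing lies directly between them. Next I'll measure both.

```bash
python3 - <<'E'
from h import *
for n,(hr,sr) in {'top':((190,260,120,190),(175,235,225,285)),'scene':((100,165,290,350),(155,225,210,280))}.items():
    z=np.load(n+'.npz');im,p=z['im'],z['p'];g=im.max(2)
    def sub(r): s=np.s_[r[0]:r[1],r[2]:r[3]];return p[s].reshape(-1,3),g[s].ravel(),im[s].reshape(-1,3)
    P,G,I=sub(hr)
    m=(G<60)&(P[:,2]>.08)&(P[:,2]<.13);Q=P[m]
    print(n,'handle',m.sum(),Q.mean(0).round(4),Q[:,2].max()); 
    xy=Q[:,:2]-Q[:,:2].mean(0);w,v=np.linalg.eigh(np.cov(xy.T));print('dir',np.degrees(np.arctan2(v[1,1],v[0,1])),np.ptp(xy@v[:,1]),np.ptp(xy@v[:,0]))
    m=(P[:,2]>.05)&(P[:,2]<.08);print('rim',m.sum(),(P[m].min(0)+P[m].max(0))/2,np.ptp(P[m],0))
    P,G,I=sub(sr)
    for a,b in ((.078,.095),(.096,.12),(.01,.04)):
        m=(P[:,2]>a)&(P[:,2]<b);print('stand',a,m.sum(),((P[m].min(0)+P[m].max(0))/2).round(4),np.ptp(P[m],0).round(3))
E
```

```text
top handle 113 [0.4746 0.2719 0.1085] 0.11660952293230542
dir -160.3293382975586 0.06383038090674505 0.014205252926695914
rim 441 [0.47579953 0.27464575 0.06369587] [0.14142427 0.14376344 0.02738814]
stand 0.078 182 [ 0.5487 -0.0564  0.0872] [0.073 0.07  0.015]
stand 0.096 207 [ 0.5471 -0.0574  0.1051] [0.064 0.054 0.018]
stand 0.01 632 [ 0.5524 -0.053   0.0165] [0.194 0.183 0.013]
scene handle 177 [0.4816 0.2692 0.0999] 0.11233528045282648
dir -158.315088437326 0.06460325325541968 0.019356047214820295
rim 413 [0.47775718 0.27194529 0.06434514] [0.14323489 0.14303744 0.02868012]
stand 0.078 235 [ 0.551 -0.057  0.087] [0.073 0.075 0.016]
stand 0.096 178 [ 0.5534 -0.0577  0.1007] [0.048 0.049 0.009]
stand 0.01 628 [ 0.5498 -0.0577  0.0249] [0.143 0.147 0.03 ]
```

```bash
cat >> h.py <<'E'
def plan(xyz,ang):
    """world TCP target, tool-y angle deg (mod 360) -> units"""
    s=robot.sense();M=R.from_quat(s['ee_rot']).as_matrix()
    d=M.T@(np.array(xyz)-s['eef_pos'])/.15
    a=np.degrees(np.arctan2(M[1,1],M[0,1])); sp=-((ang-a+180)%360-180)/45
    print('delta',d.round(3),'spin',round(sp,3),'cur ang',a.round(2),'pos',np.round(s['eef_pos'],4),'q',np.round(s['q'],2),'t',round(float(s['t']),2))
E
python3 - <<'E'
from h import *
c=robot.camera_info('wrist');print(np.round(c['mount'],3),c['fx'])
plan([.476,.271,.23],110.5);plan([.5,-.057,.30],-6)
E
```

```text
[[ 0.001 -0.966 -0.258  0.065]
 [ 1.     0.001  0.    -0.001]
 [ 0.    -0.258  0.966 -0.142]
 [ 0.     0.     0.     1.   ]] 314.0445359484724
delta [-2.249 -0.621  0.006] spin -0.952 cur ang 67.67 pos [0.1993 0.4853 0.2307] q [ 1.18  0.24 -0.01  1.32  0.    1.57] t 0.1
delta [-3.228 -2.583 -0.458] spin 1.637 cur ang 67.67 pos [0.1993 0.4853 0.2307] q [ 1.18  0.24 -0.01  1.32  0.    1.57] t 0.1
```

>>> drive_tool:
  moves:
    - {"hand": 1, "delta_pos": [-0.25, -0.1, 0], "spin": 0}
    - {"hand": 1, "delta_pos": [-0.5, -0.2, 0], "spin": 0}
    - {"hand": 1, "delta_pos": [-0.75, -0.3, 0], "spin": 0}
    - {"hand": 1, "delta_pos": [-1, -0.3, 0], "spin": 0}
    - {"hand": 1, "delta_pos": [-1, -0.3, 0], "spin": 0}

```text
t: 0.52
eef_pos: [0.3254, 0.3843, 0.2311]
ee_rot: [0.196, 0.981, -0.0, 0.001]
contact_force: [-0.6, -0.8, -0.3]
width: 0.0857
gripper_force: 0.0
```

>>> drive_tool:
  moves:
    - {"hand": 1, "delta_pos": [-0.25, -0.1, 0], "spin": -0.15}
    - {"hand": 1, "delta_pos": [-0.5, -0.2, 0], "spin": -0.3}
    - {"hand": 1, "delta_pos": [-0.75, -0.3, 0], "spin": -0.45}
    - {"hand": 1, "delta_pos": [-1, -0.3, 0], "spin": -0.6}
    - {"hand": 1, "delta_pos": [-1, -0.3, 0], "spin": -0.75}
    - {"hand": 1, "delta_pos": [-1, -0.3, 0], "spin": -0.95}
    - {"hand": 1, "delta_pos": [-1, -0.3, 0], "spin": -0.95}
    - {"hand": 1, "delta_pos": [-1, -0.3, 0], "spin": -0.95}

```text
t: 1.18
eef_pos: [0.4428, 0.288, 0.2308]
ee_rot: [-0.178, 0.984, -0.0, -0.001]
contact_force: [-0.3, -0.1, -0.1]
width: 0.0855
gripper_force: 0.0
```

```bash
python3 - <<'E'
from h import *
im,d,p,T=cloud('wrist');cv2.imwrite('pics/w1.png',im);np.savez('w1.npz',im=im,d=d,p=p)
plan([.476,.271,.23],110.5);plan([.5495,-.057,.21],110.5)
E
```

```text
delta [-0.168 -0.185  0.006] spin -0.004 cur ang 110.32 pos [0.4427 0.2882 0.2309] q [ 0.58  0.24 -0.01  1.32  0.    0.22] t 1.23
delta [ 0.132 -2.406  0.14 ] spin -0.004 cur ang 110.32 pos [0.4427 0.2882 0.2309] q [ 0.58  0.24 -0.01  1.32  0.    0.22] t 1.23
```

View pics/w1.png

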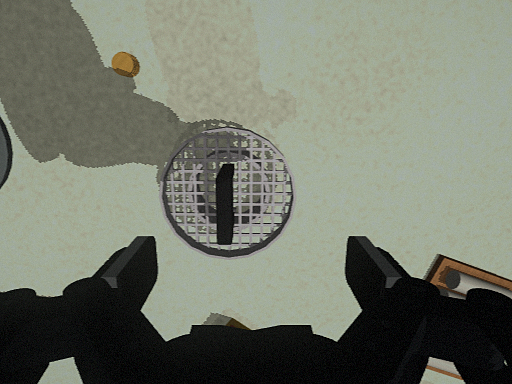

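The wrist view shows the handle bar from (226,165) to (224,243), with the pan rim centred near (228,192). I'll measure it and move on to the stand.

```bash
python3 - <<'E'
from h import *
z=np.load('w1.npz');im,p=z['im'],z['p'];s=np.s_[120:265,155:300]
P=p[s].reshape(-1,3);G=im[s].max(2).ravel()
m=(G<45)&(P[:,2]>.1);Q=P[m]
(c,sz,a)=cv2.minAreaRect((Q[:,:2]*1e4).astype(np.float32));b=cv2.boxPoints((c,sz,a))
e=[b[1]-b[0],b[2]-b[1]];e=max(e,key=np.linalg.norm);print(m.sum(),np.array(c)/1e4,np.array(sz)/1e4,np.degrees(np.arctan2(e[1],e[0])),Q[:,2].max(),np.median(Q[:,2]))
m=(P[:,2]>.055)&(P[:,2]<.07);print(np.array(cv2.minEnclosingCircle((P[m][:,:2]).astype(np.float32))[0]),((P[m].min(0)+P[m].max(0))/2),np.ptp(P[m],0))
E
```

```text
1109 [0.44608867 0.26108364] [0.12500248 0.03338833] 11.840215 0.37299596727385886 0.10936216665589127
[0.47511685 0.27292591] [0.47493596 0.27275289 0.06243935] [0.1411123  0.14142206 0.01486782]
```

>>> drive_tool:
  moves:
    - {"hand": 1, "delta_pos": [0.04, -0.25, 0], "spin": 0}
    - {"hand": 1, "delta_pos": [0.08, -0.5, 0], "spin": 0}
    - {"hand": 1, "delta_pos": [0.12, -0.75, 0], "spin": 0}
    - {"hand": 1, "delta_pos": [0.13, -1, 0], "spin": 0}
    - {"hand": 1, "delta_pos": [0.13, -1, 0], "spin": 0}

```text
t: 1.65
eef_pos: [0.4777, 0.1364, 0.2314]
ee_rot: [-0.174, 0.985, -0.001, 0.0]
contact_force: [0.4, -0.4, 0.1]
width: 0.0854
gripper_force: 0.0
```

>>> drive_tool:
  moves:
    - {"hand": 1, "delta_pos": [0, -0.25, 0], "spin": 0}
    - {"hand": 1, "delta_pos": [0, -0.5, 0], "spin": 0}
    - {"hand": 1, "delta_pos": [0, -0.75, 0.05], "spin": 0}
    - {"hand": 1, "delta_pos": [0, -1, 0.1], "spin": 0}
    - {"hand": 1, "delta_pos": [0, -1, 0.14], "spin": 0}

```text
t: 2.07
eef_pos: [0.5309, -0.0041, 0.2096]
ee_rot: [-0.174, 0.985, -0.001, 0.0]
contact_force: [-1.1, -0.3, -0.8]
width: 0.0852
gripper_force: 0.0
```

>>> drive_tool:
  moves:
    - {"hand": 1, "delta_pos": [0, -0.25, 0], "spin": 0}
    - {"hand": 1, "delta_pos": [0, -0.4, 0], "spin": 0}
    - {"hand": 1, "delta_pos": [0, -0.4, 0], "spin": 0}
    - {"hand": 1, "delta_pos": [0, -0.4, 0], "spin": 0}

```text
t: 2.4
eef_pos: [0.5501, -0.0561, 0.2099]
ee_rot: [-0.176, 0.984, 0.0, -0.0]
contact_force: [0.6, -0.3, 0.2]
width: 0.0852
gripper_force: 0.0
```

```bash
python3 - <<'E'
from h import *
im,d,p,T=cloud('wrist');cv2.imwrite('pics/w2.png',im);np.savez('w2.npz',im=im,d=d,p=p,T=T)
plan([.5495,-.057,.21],110.5)
E
```

```text
delta [ 0.006 -0.01   0.   ] spin -0.004 cur ang 110.31 pos [ 0.5498 -0.0554  0.21  ] q [-0.1   0.29  0.01  1.29  0.   -0.46] t 2.45
```

View pics/w2.png

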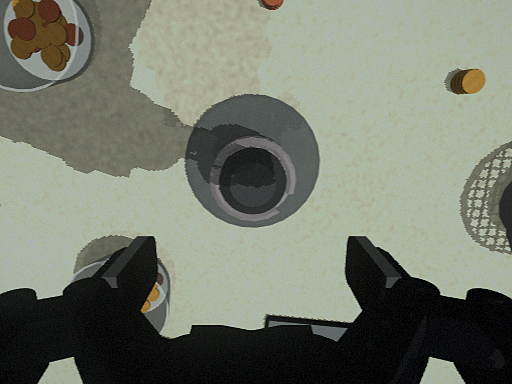

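The flange ring shows up bright at about (253,178), with a break at lower right around (281,213) and probably another opposite it, in shadow. I'll unwrap the ring into polar form.

```bash
python3 - <<'E'
from h import *
z=np.load('w2.npz');im,p,d,T=z['im'],z['p'],z['d'],z['T']
c=robot.camera_info('wrist')
# centre: flange points by height
s=np.s_[125:235,195:310];P=p[s].reshape(-1,3)
for a,b in ((.083,.095),(.097,.108),(.01,.03)):
    m=(P[:,2]>a)&(P[:,2]<b);print(a,m.sum(),cv2.minEnclosingCircle(P[m][:,:2].astype(np.float32)),P[m][:,2].mean())
m=(P[:,2]>.083)&(P[:,2]<.095);C=np.array(cv2.minEnclosingCircle(P[m][:,:2].astype(np.float32))[0])
np.save('C.npy',C)
Ti=np.linalg.inv(T);th=np.radians(np.arange(0,360,.5));r=np.arange(.024,.046,.0002)
tt,rr=np.meshgrid(th,r,indexing='ij')
W=np.stack([C[0]+rr*np.cos(tt),C[1]+rr*np.sin(tt),0*tt+.089],-1)
q=W@Ti[:3,:3].T+Ti[:3,3]
u=(q[...,0]/q[...,2]*c['fx']+c['cx']).astype(np.float32);v=(q[...,1]/q[...,2]*c['fy']+c['cy']).astype(np.float32)
pol=cv2.remap(im,u,v,cv2.INTER_LINEAR);dz=cv2.remap(p[...,2].astype(np.float32),u,v,cv2.INTER_NEAREST)
band=(r>.031)&(r<.036)
zz=dz[:,band].mean(1);b=pol[:,band].max(2).mean(1)
for i in range(0,720,8):print(i//2,round(float(zz[i:i+8].mean())*1e3),int(b[i:i+8].mean()),end=' | ')
cv2.imwrite('pics/pol.png',cv2.resize(pol.transpose(1,0,2),(720,330)))
E
```

```text
0.083 2570 ((0.5471739172935486, -0.057088859379291534), 0.03790444880723953) 0.08970937235230998
0.097 2361 ((0.5461796522140503, -0.05741609260439873), 0.02459072694182396) 0.10080283369206484
0.01 1232 ((0.5491880774497986, -0.05601917579770088), 0.07189895957708359) 0.010452105543225492
0 89 120 | 4 89 122 | 8 86 121 | 12 88 120 | 16 88 121 | 20 88 121 | 24 89 122 | 28 86 122 | 32 87 122 | 36 88 121 | 40 89 123 | 44 89 123 | 48 86 124 | 52 87 123 | 56 89 122 | 60 46 101 | 64 16 103 | 68 20 104 | 72 23 105 | 76 26 110 | 80 24 112 | 84 29 114 | 88 40 113 | 92 87 122 | 96 89 124 | 100 89 124 | 104 89 123 | 108 89 121 | 112 89 122 | 116 89 124 | 120 89 123 | 124 89 122 | 128 89 123 | 132 89 123 | 136 89 122 | 140 89 122 | 144 89 121 | 148 89 121 | 152 105 115 | 156 89 114 | 160 89 113 | 164 89 111 | 168 89 114 | 172 104 114 | 176 89 117 | 180 89 114 | 184 89 111 | 188 89 112 | 192 89 112 | 196 89 111 | 200 89 110 | 204 102 109 | 208 89 111 | 212 89 107 | 216 89 94 | 220 105 77 | 224 89 74 | 228 89 73 | 232 89 71 | 236 89 71 | 240 71 71 | 244 69 72 | 248 69 73 | 252 69 75 | 256 70 73 | 260 85 71 | 264 73 56 | 268 86 65 | 272 89 79 | 276 89 81 | 280 89 81 | 284 89 78 | 288 90 78 | 292 89 98 | 296 107 112 | 300 89 111 | 304 89 113 | 308 89 114 | 312 89 115 | 316 89 113 | 320 89 114 | 324 89 116 | 328 89 117 | 332 88 115 | 336 87 117 | 340 89 118 | 344 106 120 | 348 88 119 | 352 86 118 | 356 88 119 |
```

View pics/pol.png

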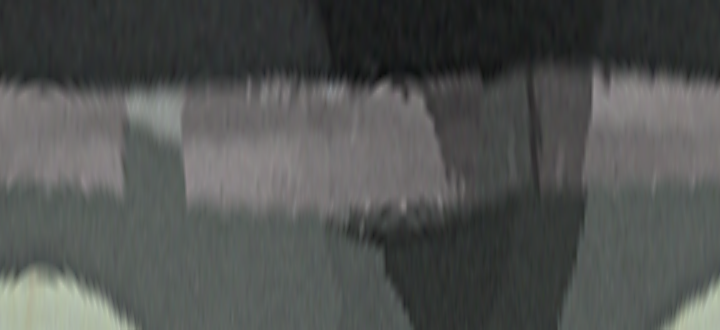

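>>> drive_tool:
  moves:
    - {"hand": 1, "delta_pos": [0, 0, 0], "spin": -0.5}
    - {"hand": 1, "delta_pos": [0, 0, 0], "spin": -0.5}
    - {"hand": 1, "delta_pos": [0, 0, 0], "spin": -0.5}
    - {"hand": 1, "delta_pos": [0, 0, 0], "spin": -1}
    - {"hand": 1, "delta_pos": [0, 0, 0], "spin": -1}
    - {"hand": 1, "delta_pos": [0, 0, 0], "spin": -1}
    - {"hand": 1, "delta_pos": [0, 0, 0], "spin": -1}

```text
t: 3.03
eef_pos: [0.5497, -0.0542, 0.2105]
ee_rot: [-0.544, 0.839, 0.0, 0.0]
contact_force: [0.0, 0.4, -0.8]
width: 0.0854
gripper_force: 0.0
```

>>> drive_tool:
  moves:
    - {"hand": 1, "delta_pos": [0, 0, 0], "spin": -0.12}
    - {"hand": 1, "delta_pos": [0, 0, 0], "spin": -0.25}
    - {"hand": 1, "delta_pos": [0, 0, 0], "spin": -0.25}
    - {"hand": 1, "delta_pos": [0, 0, 0], "spin": -0.25}

```text
t: 3.37
eef_pos: [0.5498, -0.0546, 0.2105]
ee_rot: [-0.619, 0.785, 0.0, 0.0]
contact_force: [0.4, 0.7, -0.5]
width: 0.0852
gripper_force: 0.0
```

```bash
python3 - <<'E'
from h import *
im,d,p,T=cloud('wrist');np.savez('w3.npz',im=im,d=d,p=p,T=T)
c=robot.camera_info('wrist')
P=p.reshape(-1,3);near=np.hypot(P[:,0]-.548,P[:,1]+.057)<.05
m=near&(P[:,2]>.083)&(P[:,2]<.095);F=P[m]
C=np.array(cv2.minEnclosingCircle(F[:,:2].astype(np.float32))[0]);print('C',C,F[:,2].mean())
# outer-edge circle fit with low-res bins, ignoring gap bins
from scipy.optimize import least_squares
a=np.degrees(np.arctan2(F[:,1]-C[1],F[:,0]-C[0]))%360;rr=np.hypot(F[:,0]-C[0],F[:,1]-C[1])
E=np.array([F[np.where((a//5)==k)[0][np.argmax(rr[(a//5)==k])]] for k in range(72) if ((a//5)==k).any() and rr[(a//5)==k].max()>.034])
f=least_squares(lambda q:np.hypot(E[:,0]-q[0],E[:,1]-q[1])-q[2],[*C,.0373],loss='soft_l1',f_scale=.0005).x;print('fit',f)
C=f[:2];Ti=np.linalg.inv(T);th=np.radians(np.arange(0,360,.25));r=np.arange(.0315,.0355,.0003)
tt,r2=np.meshgrid(th,r,indexing='ij');W=np.stack([C[0]+r2*np.cos(tt),C[1]+r2*np.sin(tt),0*tt+.090],-1)
q=W@Ti[:3,:3].T+Ti[:3,3];u=(q[...,0]/q[...,2]*c['fx']+c['cx']).astype(np.float32);v=(q[...,1]/q[...,2]*c['fy']+c['cy']).astype(np.float32)
dz=cv2.remap(p[...,2].astype(np.float32),u,v,cv2.INTER_NEAREST)
low=(dz<.08).mean(1)
for lo in (40,220):
    s=(np.degrees(th)>lo)&(np.degrees(th)<lo+80);t=np.degrees(th)[s][low[s]>.5];print('gap',t.min(),t.max(),(t.min()+t.max())/2,len(t)/4)
plan([.475,.2728,.21],110.5)
# sieve bar from w1
z=np.load('w1.npz');im,p=z['im'],z['p'];P=p.reshape(-1,3);G=im.max(2).ravel()
m=(np.hypot(P[:,0]-.475,P[:,1]-.2728)<.045)&(P[:,2]>.098)&(P[:,2]<.125)&(G<60);Q=P[m]
(cc,sz,_)=R_=cv2.minAreaRect((Q[:,:2]*1e4).astype(np.float32));b=cv2.boxPoints(R_);e=max([b[1]-b[0],b[2]-b[1]],key=np.linalg.norm)
print('bar',m.sum(),np.array(cc)/1e4,np.array(sz)/10,np.degrees(np.arctan2(e[1],e[0]))%180,np.median(Q[:,2]))
E
```

```text
C [ 0.54736924 -0.05667241] 0.08968009279841849
fit [ 0.54738914 -0.05694859  0.03728713]
gap 60.5 90.5 75.5 30.25
gap 241.75000000000003 269.0 255.375 27.5
delta [-2.008  0.995  0.003] spin 1.245 cur ang 166.52 pos [ 0.5499 -0.0549  0.2104] q [-0.1   0.29  0.01  1.29  0.   -1.43] t 3.42
bar 1100 [0.4746667  0.27309751] [63.8288208  13.73935089] 19.753939 0.10931752071573703
```

>>> drive_tool:
  moves:
    - {"hand": 1, "delta_pos": [-0.24, 0.12, 0], "spin": 0}
    - {"hand": 1, "delta_pos": [-0.48, 0.24, 0], "spin": 0}
    - {"hand": 1, "delta_pos": [-0.72, 0.36, 0], "spin": 0}
    - {"hand": 1, "delta_pos": [-1, 0.5, 0], "spin": 0}
    - {"hand": 1, "delta_pos": [-1, 0.5, 0], "spin": 0}

```text
t: 3.83
eef_pos: [0.5099, 0.1126, 0.2105]
ee_rot: [-0.621, 0.784, 0.001, 0.0]
contact_force: [0.6, 0.6, -0.8]
width: 0.0854
gripper_force: 0.0
```

>>> drive_tool:
  moves:
    - {"hand": 1, "delta_pos": [-0.24, 0.12, 0], "spin": 0.15}
    - {"hand": 1, "delta_pos": [-0.48, 0.24, 0], "spin": 0.3}
    - {"hand": 1, "delta_pos": [-0.72, 0.36, 0], "spin": 0.45}
    - {"hand": 1, "delta_pos": [-1, 0.5, 0], "spin": 0.6}
    - {"hand": 1, "delta_pos": [-1, 0.5, 0], "spin": 0.75}
    - {"hand": 1, "delta_pos": [-1, 0.5, 0], "spin": 0.9}
    - {"hand": 1, "delta_pos": [-1, 0.5, 0], "spin": 1}
    - {"hand": 1, "delta_pos": [-1, 0.5, 0], "spin": 1}

```text
t: 4.5
eef_pos: [0.4728, 0.2713, 0.2102]
ee_rot: [-0.27, 0.963, -0.0, -0.0]
contact_force: [0.9, 0.6, -0.4]
width: 0.0856
gripper_force: 0.0
```

>>> drive_tool:
  moves:
    - {"hand": 1, "delta_pos": [0, 0, 0], "spin": 0.13}
    - {"hand": 1, "delta_pos": [0, 0, 0], "spin": 0.26}
    - {"hand": 1, "delta_pos": [0, 0, 0], "spin": 0.26}
    - {"hand": 1, "delta_pos": [0, 0, 0], "spin": 0.26}

```text
t: 4.83
eef_pos: [0.4733, 0.2705, 0.2103]
ee_rot: [-0.175, 0.985, -0.0, 0.0]
contact_force: [0.1, -0.8, -0.4]
width: 0.0855
gripper_force: 0.0
```

```bash
python3 -c "
from h import *
plan([.4747,.2730,.079],109.75)"
```

```text
delta [-0.014  0.013  0.876] spin 0.009 cur ang 110.17 pos [0.4733 0.2705 0.2103] q [ 0.52  0.28 -0.01  1.28 -0.    0.17] t 4.83
```

>>> drive_tool:
  moves:
    - {"hand": 1, "delta_pos": [-0.014, 0.013, 0.25], "spin": 0.01}
    - {"hand": 1, "delta_pos": [-0.014, 0.013, 0.45], "spin": 0.01}
    - {"hand": 1, "delta_pos": [-0.014, 0.013, 0.65], "spin": 0.01}
    - {"hand": 1, "delta_pos": [-0.014, 0.013, 0.8], "spin": 0.01}
    - {"hand": 1, "delta_pos": [-0.014, 0.013, 0.875], "spin": 0.01}
    - {"hand": 1, "delta_pos": [-0.014, 0.013, 0.875], "spin": 0.01}
    - {"hand": 1, "delta_pos": [-0.014, 0.013, 0.875], "spin": 0.01}

```text
t: 5.42
eef_pos: [0.4744, 0.2729, 0.0789]
ee_rot: [-0.171, 0.985, -0.0, -0.001]
contact_force: [-0.1, 0.5, 1.7]
width: 0.0856
gripper_force: 0.0
```

>>> drive_tool:
  moves:
    - {"hand": 0, "delta_pos": [0, 0, 0], "spin": 0}
    - {"hand": -0.4, "delta_pos": [0, 0, 0], "spin": 0}
    - {"hand": -1, "delta_pos": [0, 0, 0], "spin": 0}
    - {"hand": -1, "delta_pos": [0, 0, 0], "spin": 0}
    - {"hand": -1, "delta_pos": [0, 0, 0], "spin": 0}
    - {"hand": -1, "delta_pos": [0, 0, 0], "spin": 0}
    - {"hand": -1, "delta_pos": [0, 0, 0], "spin": 0}
    - {"hand": -1, "delta_pos": [0, 0, 0], "spin": 0}
    - {"hand": -1, "delta_pos": [0, 0, 0], "spin": 0}
    - {"hand": -1, "delta_pos": [0, 0, 0], "spin": 0}

```text
t: 6.25
eef_pos: [0.4748, 0.2735, 0.0794]
ee_rot: [-0.17, 0.986, 0.0, 0.0]
contact_force: [-1.4, 1.0, 4.8]
width: 0.0129
gripper_force: 61.4
```

>>> drive_tool:
  moves:
    - {"hand": -1, "delta_pos": [0, 0, -0.1], "spin": 0}
    - {"hand": -1, "delta_pos": [0, 0, -0.25], "spin": 0}
    - {"hand": -1, "delta_pos": [0, 0, -0.45], "spin": 0}
    - {"hand": -1, "delta_pos": [0, 0, -0.65], "spin": 0}
    - {"hand": -1, "delta_pos": [0, 0, -0.85], "spin": 0}
    - {"hand": -1, "delta_pos": [0, 0, -0.95], "spin": 0}
    - {"hand": -1, "delta_pos": [0, 0, -0.95], "spin": 0}
    - {"hand": -1, "delta_pos": [0, 0, -0.95], "spin": 0}

```text
t: 6.92
eef_pos: [0.4746, 0.2731, 0.2209]
ee_rot: [-0.169, 0.986, -0.0, -0.0]
contact_force: [-0.7, -0.8, -5.2]
width: 0.0132
gripper_force: 60.2
```

```bash
python3 - <<'E'
from h import *
plan([.5474,-.0569,.222],165.7);print(robot.sense()['contact_force'],robot.sense()['width'])
im,d,p,T=cloud('wrist');s=robot.sense()
M=R.from_quat(s['ee_rot']).as_matrix();P=(p.reshape(-1,3)-s['eef_pos'])@M
cv2.imwrite('pics/w4.png',im)
# rim in tool frame: rim top ~ 16 mm below TCP
m=(abs(P[:,2]-.016)<.012)&(np.hypot(P[:,0],P[:,1])<.085);Q=P[m];print(m.sum(),Q.min(0),Q.max(0))
E
```

```text
delta [ 0.277 -2.236 -0.006] spin -1.249 cur ang 109.51 pos [0.4746 0.2731 0.2209] q [ 0.52  0.28  0.02  1.31 -0.    0.18] t 6.92
[-0.67461015 -0.83022025 -5.21018315] 0.013165853466585033
5415 [-0.06774795 -0.07133865  0.00404633] [0.06972653 0.07050131 0.02799906]
```

View pics/w4.png

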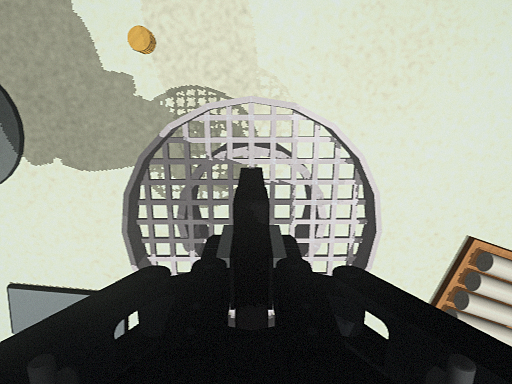

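The sieve is held straight and centred: the bar runs up from (252,170) and the rim is symmetric about column 252. I'll carry it to the post.

>>> drive_tool:
  moves:
    - {"hand": -1, "delta_pos": [0.02, -0.12, 0], "spin": 0}
    - {"hand": -1, "delta_pos": [0.04, -0.3, 0], "spin": 0}
    - {"hand": -1, "delta_pos": [0.06, -0.5, 0], "spin": 0}
    - {"hand": -1, "delta_pos": [0.08, -0.7, 0], "spin": 0}
    - {"hand": -1, "delta_pos": [0.12, -0.9, 0], "spin": 0}
    - {"hand": -1, "delta_pos": [0.12, -1, 0], "spin": 0}

```text
t: 7.47
eef_pos: [0.5064, 0.1226, 0.2191]
ee_rot: [-0.169, 0.986, -0.001, -0.002]
contact_force: [-0.3, 0.1, -4.6]
width: 0.0134
gripper_force: 60.0
```

>>> drive_tool:
  moves:
    - {"hand": -1, "delta_pos": [0.02, -0.2, 0], "spin": -0.1}
    - {"hand": -1, "delta_pos": [0.04, -0.4, 0], "spin": -0.2}
    - {"hand": -1, "delta_pos": [0.06, -0.6, 0], "spin": -0.3}
    - {"hand": -1, "delta_pos": [0.08, -0.8, 0], "spin": -0.4}
    - {"hand": -1, "delta_pos": [0.12, -0.9, 0], "spin": -0.5}
    - {"hand": -1, "delta_pos": [0.12, -1, 0], "spin": -0.6}
    - {"hand": -1, "delta_pos": [0.12, -1, 0], "spin": -0.7}
    - {"hand": -1, "delta_pos": [0.12, -1, 0], "spin": -0.8}
    - {"hand": -1, "delta_pos": [0.12, -1, 0], "spin": -0.9}
    - {"hand": -1, "delta_pos": [0.12, -1, 0], "spin": -1}
    - {"hand": -1, "delta_pos": [0.12, -1, 0], "spin": -1}
    - {"hand": -1, "delta_pos": [0.12, -1, 0], "spin": -1}

```text
t: 8.47
eef_pos: [0.54, -0.0216, 0.2197]
ee_rot: [-0.533, 0.846, 0.001, -0.001]
contact_force: [-1.2, 0.8, -4.1]
width: 0.0132
gripper_force: 60.0
```

```bash
python3 -c "
from h import *
plan([.5474,-.0569,.21],165.7);print(robot.sense()['contact_force'])"
```

```text
delta [ 0.191 -0.146  0.065] spin -0.252 cur ang 154.37 pos [ 0.54   -0.0216  0.2197] q [-0.04  0.27  0.    1.3  -0.   -1.16] t 8.47
[-1.24020109  0.78525676 -4.05888223]
```

>>> drive_tool:
  moves:
    - {"hand": -1, "delta_pos": [0.05, -0.04, 0], "spin": -0.06}
    - {"hand": -1, "delta_pos": [0.1, -0.08, 0], "spin": -0.12}
    - {"hand": -1, "delta_pos": [0.15, -0.12, 0.05], "spin": -0.2}
    - {"hand": -1, "delta_pos": [0.19, -0.145, 0.1], "spin": -0.25}
    - {"hand": -1, "delta_pos": [0.19, -0.145, 0.13], "spin": -0.25}
    - {"hand": -1, "delta_pos": [0.19, -0.145, 0.13], "spin": -0.25}
    - {"hand": -1, "delta_pos": [0.19, -0.145, 0.13], "spin": -0.25}

```text
t: 9.05
eef_pos: [0.5478, -0.0563, 0.2015]
ee_rot: [-0.613, 0.79, 0.001, -0.001]
contact_force: [0.4, -0.5, -4.5]
width: 0.0131
gripper_force: 60.0
```

```bash
python3 -c "
from h import *
plan([.5474,-.0569,.17],165.7);print(robot.sense()['contact_force'],robot.sense()['torque'])"
```

```text
delta [0.004 0.001 0.21 ] spin -0.002 cur ang 165.62 pos [ 0.5478 -0.0563  0.2015] q [-0.1   0.29 -0.01  1.27  0.   -1.42] t 9.05
[ 0.44228626 -0.45052415 -4.51240015] [0.06047518 0.01398277 0.00508621]
```

>>> drive_tool:
  moves:
    - {"hand": -1, "delta_pos": [0.004, 0.001, 0.06], "spin": 0}
    - {"hand": -1, "delta_pos": [0.004, 0.001, 0.12], "spin": 0}
    - {"hand": -1, "delta_pos": [0.004, 0.001, 0.17], "spin": 0}
    - {"hand": -1, "delta_pos": [0.004, 0.001, 0.17], "spin": 0}
    - {"hand": -1, "delta_pos": [0.004, 0.001, 0.17], "spin": 0}

```text
t: 9.47
eef_pos: [0.5475, -0.057, 0.1758]
ee_rot: [-0.614, 0.789, 0.001, -0.001]
contact_force: [-0.2, 0.3, -4.3]
width: 0.0133
gripper_force: 60.0
```

>>> drive_tool:
  moves:
    - {"hand": -1, "delta_pos": [0, 0, 0.01], "spin": 0}
    - {"hand": -1, "delta_pos": [0, 0, 0.02], "spin": 0}
    - {"hand": -1, "delta_pos": [0, 0, 0.03], "spin": 0}
    - {"hand": -1, "delta_pos": [0, 0, 0.04], "spin": 0}
    - {"hand": -1, "delta_pos": [0, 0, 0.04], "spin": 0}

```text
t: 9.88
eef_pos: [0.5479, -0.0573, 0.1704]
ee_rot: [-0.614, 0.789, 0.0, -0.0]
contact_force: [-1.2, 0.3, -4.6]
width: 0.0132
gripper_force: 60.0
```

>>> drive_tool:
  moves:
    - {"hand": -1, "delta_pos": [0, 0, 0.007], "spin": 0}
    - {"hand": -1, "delta_pos": [0, 0, 0.014], "spin": 0}
    - {"hand": -1, "delta_pos": [0, 0, 0.02], "spin": 0}
    - {"hand": -1, "delta_pos": [0, 0, 0.02], "spin": 0}

```text
t: 10.22
eef_pos: [0.5479, -0.0572, 0.1674]
ee_rot: [-0.614, 0.789, 0.0, -0.0]
contact_force: [-0.1, 0.6, -3.1]
width: 0.0133
gripper_force: 60.0
```

>>> drive_tool:
  moves:
    - {"hand": -1, "delta_pos": [0, 0, 0.007], "spin": 0}
    - {"hand": -1, "delta_pos": [0, 0, 0.014], "spin": 0}
    - {"hand": -1, "delta_pos": [0, 0, 0.02], "spin": 0}
    - {"hand": -1, "delta_pos": [0, 0, 0.02], "spin": 0}

```text
t: 10.55
eef_pos: [0.5479, -0.0572, 0.1643]
ee_rot: [-0.614, 0.789, 0.0, -0.0]
contact_force: [0.5, -0.1, -3.9]
width: 0.013
gripper_force: 60.0
```

>>> drive_tool:
  moves:
    - {"hand": -1, "delta_pos": [0, 0, 0.007], "spin": 0}
    - {"hand": -1, "delta_pos": [0, 0, 0.014], "spin": 0}
    - {"hand": -1, "delta_pos": [0, 0, 0.02], "spin": 0}
    - {"hand": -1, "delta_pos": [0, 0, 0.02], "spin": 0}

```text
t: 10.88
eef_pos: [0.5479, -0.0572, 0.1613]
ee_rot: [-0.614, 0.789, 0.0, -0.0]
contact_force: [-0.5, -0.6, -4.0]
width: 0.0133
gripper_force: 60.0
```

>>> drive_tool:
  moves:
    - {"hand": -1, "delta_pos": [0, 0, 0.01], "spin": 0}
    - {"hand": -1, "delta_pos": [0, 0, 0.02], "spin": 0}
    - {"hand": -1, "delta_pos": [0, 0, 0.03], "spin": 0}
    - {"hand": -1, "delta_pos": [0, 0, 0.04], "spin": 0}
    - {"hand": -1, "delta_pos": [0, 0, 0.05], "spin": 0}
    - {"hand": -1, "delta_pos": [0, 0, 0.06], "spin": 0}
    - {"hand": -1, "delta_pos": [0, 0, 0.06], "spin": 0}

```text
t: 11.47
eef_pos: [0.5478, -0.0572, 0.1522]
ee_rot: [-0.614, 0.789, 0.0, -0.0]
contact_force: [-0.5, -0.7, -4.1]
width: 0.0133
gripper_force: 60.0
```

>>> drive_tool:
  moves:
    - {"hand": -1, "delta_pos": [0, 0, 0.005], "spin": 0}
    - {"hand": -1, "delta_pos": [0, 0, 0.01], "spin": 0}
    - {"hand": -1, "delta_pos": [0, 0, 0.01], "spin": 0}

```text
t: 11.72
eef_pos: [0.5479, -0.0572, 0.1509]
ee_rot: [-0.614, 0.789, 0.0, -0.0]
contact_force: [-0.7, 0.8, -4.0]
width: 0.0132
gripper_force: 60.0
```

>>> drive_tool:
  moves:
    - {"hand": -1, "delta_pos": [0, 0, 0.004], "spin": 0}
    - {"hand": -1, "delta_pos": [0, 0, 0.008], "spin": 0}
    - {"hand": -1, "delta_pos": [0, 0, 0.008], "spin": 0}

```text
t: 11.97
eef_pos: [0.5479, -0.0572, 0.1498]
ee_rot: [-0.614, 0.789, 0.0, -0.0]
contact_force: [-0.5, -0.0, -4.3]
width: 0.0131
gripper_force: 60.0
```

>>> drive_tool:
  moves:
    - {"hand": -1, "delta_pos": [0, 0, 0.003], "spin": 0}
    - {"hand": -1, "delta_pos": [0, 0, 0.005], "spin": 0}
    - {"hand": -1, "delta_pos": [0, 0, 0.005], "spin": 0}

```text
t: 12.22
eef_pos: [0.5481, -0.0573, 0.1494]
ee_rot: [-0.614, 0.789, -0.0, 0.0]
contact_force: [-0.0, 0.4, -2.1]
width: 0.0132
gripper_force: 60.5
```

>>> drive_tool:
  moves:
    - {"hand": -1, "delta_pos": [0, 0, 0.003], "spin": 0}
    - {"hand": -1, "delta_pos": [0, 0, 0.006], "spin": 0}
    - {"hand": -1, "delta_pos": [0, 0, 0.006], "spin": 0}

```text
t: 12.47
eef_pos: [0.5483, -0.0573, 0.1493]
ee_rot: [-0.614, 0.789, -0.001, 0.001]
contact_force: [-2.8, -0.6, 6.9]
width: 0.0131
gripper_force: 61.9
```

>>> drive_tool:
  moves:
    - {"hand": -1, "delta_pos": [0, 0, 0], "spin": 0.05}
    - {"hand": -1, "delta_pos": [0, 0, 0], "spin": 0.1}
    - {"hand": -1, "delta_pos": [0, 0, 0], "spin": 0.15}
    - {"hand": -1, "delta_pos": [0, 0, 0], "spin": 0.2}
    - {"hand": -1, "delta_pos": [0, 0, 0], "spin": 0.2}

```text
t: 12.88
eef_pos: [0.5489, -0.0573, 0.1493]
ee_rot: [-0.549, 0.836, -0.001, 0.001]
contact_force: [0.3, 1.6, 5.7]
width: 0.0132
gripper_force: 61.4
```

```bash
python3 -c "
from h import *
plan([.5474,-.0569,.149],165.7);print(robot.sense()['contact_force'],robot.sense()['torque'])"
```

```text
delta [0.001 0.01  0.002] spin -0.202 cur ang 156.63 pos [ 0.5489 -0.0573  0.1493] q [-0.1   0.32 -0.11  1.14 -0.   -1.27] t 12.88
[0.2554289  1.56856276 5.7081643 ] [ 0.01139939  0.12806751 -0.07560547]
```

>>> drive_tool:
  moves:
    - {"hand": -1, "delta_pos": [0, 0, 0], "spin": 0.06}
    - {"hand": -1, "delta_pos": [0, 0, 0], "spin": 0.12}
    - {"hand": -1, "delta_pos": [0, 0, 0], "spin": 0.18}
    - {"hand": -1, "delta_pos": [0, 0, 0], "spin": 0.24}
    - {"hand": -1, "delta_pos": [0, 0, 0], "spin": 0.3}
    - {"hand": -1, "delta_pos": [0, 0, 0], "spin": 0.36}
    - {"hand": -1, "delta_pos": [0, 0, 0], "spin": 0.36}

```text
t: 13.47
eef_pos: [0.5489, -0.0574, 0.1493]
ee_rot: [-0.426, 0.905, -0.001, 0.001]
contact_force: [-0.3, -0.4, 5.2]
width: 0.013
gripper_force: 61.4
```

>>> drive_tool:
  moves:
    - {"hand": -1, "delta_pos": [0, 0, 0], "spin": 0.05}
    - {"hand": -1, "delta_pos": [0, 0, 0], "spin": 0.09}
    - {"hand": -1, "delta_pos": [0, 0, 0], "spin": 0.09}

```text
t: 13.72
eef_pos: [0.5488, -0.0573, 0.1493]
ee_rot: [-0.394, 0.919, -0.001, 0.001]
contact_force: [-1.8, -0.3, 5.9]
width: 0.013
gripper_force: 61.5
```

>>> drive_tool:
  moves:
    - {"hand": -1, "delta_pos": [0, 0, 0], "spin": 0.05}
    - {"hand": -1, "delta_pos": [0, 0, 0], "spin": 0.09}
    - {"hand": -1, "delta_pos": [0, 0, 0], "spin": 0.09}

```text
t: 13.97
eef_pos: [0.5487, -0.0574, 0.1493]
ee_rot: [-0.361, 0.932, -0.001, 0.001]
contact_force: [-1.4, -0.3, 6.6]
width: 0.0132
gripper_force: 61.5
```

>>> drive_tool:
  moves:
    - {"hand": -1, "delta_pos": [0, 0, 0], "spin": 0.05}
    - {"hand": -1, "delta_pos": [0, 0, 0], "spin": 0.09}
    - {"hand": -1, "delta_pos": [0, 0, 0], "spin": 0.09}

```text
t: 14.22
eef_pos: [0.5486, -0.0574, 0.1493]
ee_rot: [-0.328, 0.945, -0.001, 0.001]
contact_force: [-1.0, -0.2, 6.9]
width: 0.0129
gripper_force: 61.5
```

>>> drive_tool:
  moves:
    - {"hand": -1, "delta_pos": [0, 0, 0], "spin": 0.05}
    - {"hand": -1, "delta_pos": [0, 0, 0], "spin": 0.09}
    - {"hand": -1, "delta_pos": [0, 0, 0], "spin": 0.09}

```text
t: 14.47
eef_pos: [0.5487, -0.0574, 0.1493]
ee_rot: [-0.295, 0.956, -0.001, 0.001]
contact_force: [-0.2, -0.1, 5.8]
width: 0.0131
gripper_force: 61.5
```

>>> drive_tool:
  moves:
    - {"hand": -1, "delta_pos": [0, 0, 0], "spin": 0.05}
    - {"hand": -1, "delta_pos": [0, 0, 0], "spin": 0.09}
    - {"hand": -1, "delta_pos": [0, 0, 0], "spin": 0.09}

```text
t: 14.72
eef_pos: [0.5487, -0.0574, 0.1493]
ee_rot: [-0.261, 0.965, -0.001, 0.001]
contact_force: [-1.4, -0.5, 5.8]
width: 0.0134
gripper_force: 61.5
```

>>> drive_tool:
  moves:
    - {"hand": -1, "delta_pos": [0, 0, 0], "spin": 0.05}
    - {"hand": -1, "delta_pos": [0, 0, 0], "spin": 0.09}
    - {"hand": -1, "delta_pos": [0, 0, 0], "spin": 0.09}

```text
t: 14.97
eef_pos: [0.5486, -0.0574, 0.1493]
ee_rot: [-0.226, 0.974, -0.0, 0.001]
contact_force: [-1.0, -0.2, 7.0]
width: 0.0132
gripper_force: 61.6
```

>>> drive_tool:
  moves:
    - {"hand": -1, "delta_pos": [0, 0, 0], "spin": 0.05}
    - {"hand": -1, "delta_pos": [0, 0, 0], "spin": 0.09}
    - {"hand": -1, "delta_pos": [0, 0, 0], "spin": 0.09}

```text
t: 15.22
eef_pos: [0.5485, -0.0574, 0.1493]
ee_rot: [-0.192, 0.981, -0.0, 0.001]
contact_force: [-1.4, -0.8, 6.3]
width: 0.0127
gripper_force: 61.6
```

>>> drive_tool:
  moves:
    - {"hand": -1, "delta_pos": [0, 0, 0], "spin": 0.05}
    - {"hand": -1, "delta_pos": [0, 0, 0], "spin": 0.09}
    - {"hand": -1, "delta_pos": [0, 0, 0], "spin": 0.09}

```text
t: 15.47
eef_pos: [0.5485, -0.0574, 0.1493]
ee_rot: [-0.157, 0.988, -0.0, 0.001]
contact_force: [-2.5, -0.9, 7.0]
width: 0.0128
gripper_force: 61.6
```

>>> drive_tool:
  moves:
    - {"hand": -1, "delta_pos": [0, 0, 0], "spin": 0.05}
    - {"hand": -1, "delta_pos": [0, 0, 0], "spin": 0.09}
    - {"hand": -1, "delta_pos": [0, 0, 0], "spin": 0.09}

```text
t: 15.72
eef_pos: [0.5484, -0.0575, 0.1493]
ee_rot: [-0.122, 0.993, -0.0, 0.001]
contact_force: [-1.8, -1.2, 7.2]
width: 0.0132
gripper_force: 61.6
```

>>> drive_tool:
  moves:
    - {"hand": -1, "delta_pos": [0, 0, 0], "spin": 0.05}
    - {"hand": -1, "delta_pos": [0, 0, 0], "spin": 0.09}
    - {"hand": -1, "delta_pos": [0, 0, 0], "spin": 0.09}

```text
t: 15.97
eef_pos: [0.5485, -0.0574, 0.1493]
ee_rot: [-0.087, 0.996, -0.0, 0.001]
contact_force: [-2.0, 0.6, 6.2]
width: 0.0132
gripper_force: 61.6
```

>>> drive_tool:
  moves:
    - {"hand": -1, "delta_pos": [0, 0, 0], "spin": 0.05}
    - {"hand": -1, "delta_pos": [0, 0, 0], "spin": 0.09}
    - {"hand": -1, "delta_pos": [0, 0, 0], "spin": 0.09}

```text
t: 16.22
eef_pos: [0.5484, -0.0573, 0.1493]
ee_rot: [-0.052, 0.999, -0.0, 0.001]
contact_force: [-2.2, 0.7, 6.3]
width: 0.0129
gripper_force: 61.7
```

>>> drive_tool:
  moves:
    - {"hand": -1, "delta_pos": [0, 0, 0], "spin": 0.05}
    - {"hand": -1, "delta_pos": [0, 0, 0], "spin": 0.09}
    - {"hand": -1, "delta_pos": [0, 0, 0], "spin": 0.09}

```text
t: 16.47
eef_pos: [0.5483, -0.0573, 0.1493]
ee_rot: [-0.016, 1.0, -0.0, 0.001]
contact_force: [-2.7, 0.2, 7.8]
width: 0.0133
gripper_force: 61.7
```

>>> drive_tool:
  moves:
    - {"hand": -1, "delta_pos": [0, 0, 0], "spin": 0.05}
    - {"hand": -1, "delta_pos": [0, 0, 0], "spin": 0.09}
    - {"hand": -1, "delta_pos": [0, 0, 0], "spin": 0.09}

```text
t: 16.72
eef_pos: [0.5482, -0.0573, 0.1493]
ee_rot: [0.019, 1.0, -0.0, 0.001]
contact_force: [-2.6, 1.1, 6.6]
width: 0.0129
gripper_force: 61.7
```

>>> drive_tool:
  moves:
    - {"hand": -1, "delta_pos": [0, 0, 0], "spin": 0.05}
    - {"hand": -1, "delta_pos": [0, 0, 0], "spin": 0.09}
    - {"hand": -1, "delta_pos": [0, 0, 0], "spin": 0.09}

```text
t: 16.97
eef_pos: [0.5482, -0.0574, 0.1493]
ee_rot: [0.054, 0.999, -0.0, 0.001]
contact_force: [-2.7, -1.0, 6.3]
width: 0.0132
gripper_force: 61.7
```

>>> drive_tool:
  moves:
    - {"hand": -1, "delta_pos": [0, 0, 0], "spin": 0.05}
    - {"hand": -1, "delta_pos": [0, 0, 0], "spin": 0.09}
    - {"hand": -1, "delta_pos": [0, 0, 0], "spin": 0.09}

```text
t: 17.22
eef_pos: [0.5483, -0.0573, 0.1493]
ee_rot: [0.09, 0.996, -0.0, 0.001]
contact_force: [-2.1, -0.5, 7.0]
width: 0.0128
gripper_force: 61.7
```

>>> drive_tool:
  moves:
    - {"hand": -1, "delta_pos": [0, 0, 0], "spin": 0.05}
    - {"hand": -1, "delta_pos": [0, 0, 0], "spin": 0.09}
    - {"hand": -1, "delta_pos": [0, 0, 0], "spin": 0.09}

```text
t: 17.47
eef_pos: [0.5482, -0.0573, 0.1493]
ee_rot: [0.125, 0.992, -0.0, 0.001]
contact_force: [-3.2, -0.2, 5.6]
width: 0.0133
gripper_force: 61.7
```

>>> drive_tool:
  moves:
    - {"hand": -1, "delta_pos": [0, 0, 0], "spin": 0.05}
    - {"hand": -1, "delta_pos": [0, 0, 0], "spin": 0.09}
    - {"hand": -1, "delta_pos": [0, 0, 0], "spin": 0.09}

```text
t: 17.72
eef_pos: [0.5481, -0.0573, 0.1492]
ee_rot: [0.16, 0.987, -0.0, 0.001]
contact_force: [-3.2, 0.0, 6.3]
width: 0.0128
gripper_force: 61.7
```

>>> drive_tool:
  moves:
    - {"hand": -1, "delta_pos": [0, 0, 0], "spin": 0.05}
    - {"hand": -1, "delta_pos": [0, 0, 0], "spin": 0.09}
    - {"hand": -1, "delta_pos": [0, 0, 0], "spin": 0.09}

```text
t: 17.97
eef_pos: [0.5481, -0.0573, 0.1491]
ee_rot: [0.195, 0.981, -0.0, 0.001]
contact_force: [-2.3, -1.2, 6.7]
width: 0.013
gripper_force: 61.6
```

>>> drive_tool:
  moves:
    - {"hand": -1, "delta_pos": [0, 0, 0], "spin": 0.05}
    - {"hand": -1, "delta_pos": [0, 0, 0], "spin": 0.09}
    - {"hand": -1, "delta_pos": [0, 0, 0], "spin": 0.09}

```text
t: 18.22
eef_pos: [0.548, -0.0576, 0.1489]
ee_rot: [0.229, 0.973, -0.0, 0.0]
contact_force: [-1.5, -2.4, 5.1]
width: 0.013
gripper_force: 61.4
```

>>> drive_tool:
  moves:
    - {"hand": -1, "delta_pos": [0, 0, 0], "spin": 0.05}
    - {"hand": -1, "delta_pos": [0, 0, 0], "spin": 0.09}
    - {"hand": -1, "delta_pos": [0, 0, 0], "spin": 0.09}

```text
t: 18.47
eef_pos: [0.5479, -0.0571, 0.1481]
ee_rot: [0.263, 0.965, 0.0, -0.0]
contact_force: [-0.1, 1.3, -3.5]
width: 0.0129
gripper_force: 60.1
```

The vertical force has fallen back to the sieve's weight and z has dropped, so the lugs are over the notches. Now I'll lower it.

>>> drive_tool:
  moves:
    - {"hand": -1, "delta_pos": [0, 0, 0.005], "spin": 0}
    - {"hand": -1, "delta_pos": [0, 0, 0.01], "spin": 0}
    - {"hand": -1, "delta_pos": [0, 0, 0.01], "spin": 0}

```text
t: 18.72
eef_pos: [0.548, -0.057, 0.1463]
ee_rot: [0.262, 0.965, 0.0, -0.0]
contact_force: [1.4, 1.0, -4.9]
width: 0.0132
gripper_force: 60.0
```

>>> drive_tool:
  moves:
    - {"hand": -1, "delta_pos": [0, 0, 0.007], "spin": 0.01}
    - {"hand": -1, "delta_pos": [0, 0, 0.014], "spin": 0.02}
    - {"hand": -1, "delta_pos": [0, 0, 0.02], "spin": 0.02}
    - {"hand": -1, "delta_pos": [0, 0, 0.02], "spin": 0.02}

```text
t: 19.05
eef_pos: [0.5479, -0.0572, 0.1434]
ee_rot: [0.27, 0.963, -0.0, -0.0]
contact_force: [0.5, -0.5, -5.0]
width: 0.0129
gripper_force: 60.0
```

>>> drive_tool:
  moves:
    - {"hand": -1, "delta_pos": [0, 0, 0.005], "spin": 0}
    - {"hand": -1, "delta_pos": [0, 0, 0.01], "spin": 0}
    - {"hand": -1, "delta_pos": [0, 0, 0.01], "spin": 0}

```text
t: 19.3
eef_pos: [0.5479, -0.0572, 0.1421]
ee_rot: [0.27, 0.963, -0.0, -0.0]
contact_force: [0.2, 1.2, -5.6]
width: 0.013
gripper_force: 60.0
```

>>> drive_tool:
  moves:
    - {"hand": -1, "delta_pos": [0, 0, 0.005], "spin": 0}
    - {"hand": -1, "delta_pos": [0, 0, 0.009], "spin": 0}
    - {"hand": -1, "delta_pos": [0, 0, 0.009], "spin": 0}

```text
t: 19.55
eef_pos: [0.548, -0.0572, 0.1407]
ee_rot: [0.27, 0.963, -0.0, -0.0]
contact_force: [0.2, 0.2, -4.7]
width: 0.013
gripper_force: 60.0
```

>>> drive_tool:
  moves:
    - {"hand": -1, "delta_pos": [0, 0, 0.003], "spin": 0}
    - {"hand": -1, "delta_pos": [0, 0, 0.005], "spin": 0}
    - {"hand": -1, "delta_pos": [0, 0, 0.005], "spin": 0}

```text
t: 19.8
eef_pos: [0.548, -0.0572, 0.1404]
ee_rot: [0.27, 0.963, 0.0, 0.0]
contact_force: [-1.3, -0.0, -1.1]
width: 0.0128
gripper_force: 60.5
```

Contact comes at z = 0.1404, 9 mm below the ledge level, so it's fully down. Next I release and retreat.

>>> drive_tool:
  moves:
    - {"hand": -0.6, "delta_pos": [0, 0, 0], "spin": 0}
    - {"hand": -0.2, "delta_pos": [0, 0, 0], "spin": 0}
    - {"hand": 0.2, "delta_pos": [0, 0, 0], "spin": 0}
    - {"hand": 0.5, "delta_pos": [0, 0, 0], "spin": 0}
    - {"hand": 0.5, "delta_pos": [0, 0, 0], "spin": 0}
    - {"hand": 0.5, "delta_pos": [0, 0, 0], "spin": 0}
    - {"hand": 0.5, "delta_pos": [0, 0, 0], "spin": 0}

```text
t: 20.38
eef_pos: [0.548, -0.0573, 0.1401]
ee_rot: [0.27, 0.963, -0.0, 0.0]
contact_force: [0.1, 0.0, -0.5]
width: 0.0641
gripper_force: 0.0
```

>>> drive_tool:
  moves:
    - {"hand": 0.5, "delta_pos": [0, 0, -0.1], "spin": 0}
    - {"hand": 0.5, "delta_pos": [0, 0, -0.25], "spin": 0}
    - {"hand": 0.5, "delta_pos": [0, 0, -0.4], "spin": 0}
    - {"hand": 0.5, "delta_pos": [0, 0, -0.6], "spin": 0}
    - {"hand": 0.5, "delta_pos": [0, 0, -0.8], "spin": 0}
    - {"hand": 0.5, "delta_pos": [0, 0, -0.8], "spin": 0}
    - {"hand": 0.5, "delta_pos": [0, 0, -0.8], "spin": 0}

```text
t: 20.97
eef_pos: [0.549, -0.0573, 0.2618]
ee_rot: [0.27, 0.963, 0.0, 0.002]
contact_force: [-0.4, 0.2, -0.9]
width: 0.0643
gripper_force: 0.0
```

```bash
python3 - <<'E'
from h import *
im,d,p,T=cloud('wrist');cv2.imwrite('pics/w5.png',im)
P=p.reshape(-1,3);G=im.max(2).ravel();r=np.hypot(P[:,0]-.5475,P[:,1]+.057)
m=(r<.04)&(P[:,2]>.150)&(P[:,2]<.20)&(G<60);Q=P[m];c=cv2.minAreaRect((Q[:,:2]*1e4).astype(np.float32));print('bar',m.sum(),c,np.median(Q[:,2]))
m=(r<.08)&(r>.064)&(P[:,2]>.1)&(P[:,2]<.14);Q=P[m];A=np.c_[Q[:,:2],np.ones(m.sum())];print('rim plane',np.linalg.lstsq(A,Q[:,2],rcond=None)[0],Q[:,2].max(),robot.sense()['t'])
E
```

```text
bar 1458 ((5474.921875, -580.050048828125), (138.338134765625, 625.510009765625), 58.993160247802734) 0.17032294932815517
rim plane [-0.02302609  0.02078366  0.13171647] 0.12591363365208585 21.0167
```

View pics/w5.png

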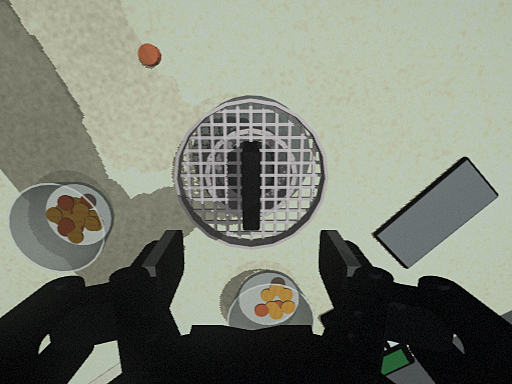

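The sieve sits level and centred on the post, with the bar from (252,142) to (251,230). The bar top is at z ≈ 0.170 against 0.171 when locked, and the gripper is clear, so I'm handing in.

```bash
python3 -c "
from workcell import robot
print(robot.close_job())"
```

```text
the job is handed in; nothing more can be done
None
```

The sieve is on the post, turned about 107° clockwise until its lugs dropped about 9 mm into the notches, then let go, and I handed the job in at about 21 s (no verdict was returned); the last wrist picture shows it centred and fully down.

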